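# Reset the bypass valve of a worktop water filter

### The arm

A 7-joint arm with a two-finger parallel gripper is mounted at the origin on a cart in front of the work surface, level with it; the furniture and walls round the work are solid. World frame = base frame: x ahead of the robot, y to its left, z up, the work surface at z = 0. Lengths are in m, angles in rad, forces in N, time in s.
With the tool pointing down it reaches from about 0.4 to 0.925 m from the base axis. Payload 4.1 kg.
Tool frame: the origin (TCP) lies between the finger pads, 19 mm behind the fingertips; this is the grasp point; z points along the fingers, y is the direction in which the jaws open and shut (so a half turn about z gives the same grasp; the last joint's range is limited). The gripper opens to 85 mm and grips with 20 to 120 N. Pads are 22 mm wide; open, the fingers measure 114 mm over their backs; the gripper's body (76 mm by 85 mm) begins 54 mm behind the grasp point. The pads swing forward as they close: fully open they stand 13 mm farther back than shut.
Start: joints at [1.236, 0.398, 0.045, 1.537, -0.019, 1.207, -0.051], TCP at [0.152, -0.632, 0.25] pointing down, gripper open.
Joint ranges: [-2.82, 2.82], [-0.49, 2.23], [-1.37, 1.46], [0, 2.46], [-1.36, 4.5], [0.23, 2], [-2.94, 2.94]. Speed limits (rad/s): [2.57, 2.57, 3.14, 3.14, 3.14, 3.14, 3.14].

### API

Orientations are given as a unit quaternion [x, y, z, w].
In Python, from bench import r gives the robot as it stands.
- The arm moves only by the shell command python3 -m pendant 'ROWS'. ROWS is JSON, a list that holds one entry, the list of rows, each a list of 7 numbers: the shift along the tool's x, y, z in cm, then the turn, a rotation vector about the tool's x, y, z in degrees, then the opening, from 0 (shut) to 1 (fully open). In form: [[[dx, dy, dz, rx, ry, rz, gripper], ...]]. A call has 1 to 12 rows; each row shifts and turns the commanded pose from where the row before left it, along the tool's axes as they then stand; what a row does not reach is not made up. A row lasts 1/10 s, in which the tool goes at most 50 mm and 8.59 degrees, less where a joint would pass 70% of its speed; a pose out of reach is approached as far as the arm can. A call is refused whole if a number of a shift passes 5 or a number of a turn 8.59, either way. A call with a gripper value outside its range is refused whole. The fingers move at their own pace and stop on an object; the grip force is fixed at half the most. Time passes only in rows, so rows that do not move let the fingers close. It gives the time, the measured TCP pose, the force and the opening at its end, in the units of the state.
- r.get_obs(): the state, without advancing time (a new reading comes with each control period).
- r.camera(name): name is "scene" or "top" or "wrist"; returns the picture (384x512x3 uint8, blue, green, red); there is no depth.
- r.camera_params(name): a dict with "fx", "fy", "cx", "cy" (pixels), "k1" (the pictures are not rectified: a ray, as slopes to the right and down, at radius r is drawn at 1 + k1 r^2 times it, then the intrinsics apply), "view" (4x4, takes a point from world to camera coordinates). Camera axes: x right, y up, looking along -z (the intrinsics and any distortion apply to the point x, -y, -z); pixel columns grow to the right and rows downward; lengths in m; the calibration is good to about 2 mm. A picture is of the moment at which its call begins: read the wrist's pose just before it. camera_params takes no time and is no camera call; for the wrist camera it gives the pose at the moment of the call.
- r.finish_job(): hands the job in, once; it reports no verdict.
The state is a dict: "time_s": time; "joint_pos": joint angles; "qd": joint speeds; "joint_torque": joint torques, N m; "tool_pos": TCP position; "eef_rot": TCP orientation; "contact_force": force on the tool from outside, world axes, zero at the start; "torque": the same for the moment, N m; "width": opening from 0.0 (shut) to 1.0 (fully open).
Only numpy, scipy, OpenCV 4.12 (cv2) and the standard library are available. Lean on these libraries where they do the work, as an engineer would, in place of code of your own. Each camera call takes 0.05 s, during which the arm holds its last target. There are 200 camera calls.

### The job

The water filter on the worktop has new cartridges and its bypass valve must be set again. Lift the white cover up and back until it rests on its stop, then take the upright handle of the handwheel, turn the valve clockwise until it is fully shut against its stop, and back it off exactly two full turns. Finish still gripping that handle at the setting, so that it cannot creep while I tighten the lock nut, and leave the things standing round the filter where they are.

Things in the scene. Friction and masses are not known exactly. Their poses are not given: they have to be found in the camera images.
- filter_unit: worktop water filter, fixed: grey housing 170 (x) x 260 (y) mm, top rim at z = 84 mm, under a white hood-shaped cover of the same plan, its top at z = 183 mm when shut. Origin under its centre, on the worktop. -x is the front (pressure gauge); yaw within 0.3 rad. Under the cover: two white cartridge caps up to z = 124 mm in the left half (+y), the valve with its handwheel in the right
- spout (a point): outlet of the gooseneck spout on the filter's left side, 150 mm above the worktop. The spout is a fixed 12 mm steel tube that rises 182 mm to the left (+y) of the unit's centre to z = 256 mm, and hangs over to 100 mm forward of the centre.
- cover (a joint): cover angle about its hinge, rad: 0 = shut, grows as the front is lifted up and back, 1.745 (100 degrees) = resting on its stop. About 0.6 kg. Let go below about 0.9 rad it falls shut; above about 1.1 rad it sinks on by itself, slowly on a damped hinge, in about 3 s, onto the stop and stays
- cover_hinge (a point): middle of the cover's hinge axis, which runs along the unit's y at the back of the housing, 90 mm behind the unit's origin and 85 mm up
- cover_handle (a point): middle of the cover's bar handle: round steel, 12 mm thick, along the unit's y, 100 mm free between its posts, its centre 45 mm in front of the cover's face; when shut 220 mm forward of and 72 mm above the hinge axis (z = 157 mm). Pinch it from above, one finger before, one behind it (gap 39 mm: open only partly); tip the tool forward as it rises, wrist clear of the wall cabinets
- wheel (a joint): opening of the valve: angle of the level handwheel about its upright spindle, rad. 0 = fully shut against a hard stop; grows anticlockwise seen from above; one turn = 6.283; starts at 2.6 to 7.5; could open to 30. The wheel does not rise, has about 0.1 N m of friction and stays where it is left
- wheel_axis (a point): fixed point on the wheel's upright axis at the height at which to grip the handle (z = 147 mm), 22 mm forward and 45 mm to the right (-y) of the unit's origin. Wheel: 94 mm outer diameter, three spokes, rim top at z = 123 mm
- wheel_handle: upright handle on the wheel's rim: black cylinder 20 mm thick, 42 mm tall (z = 124 to 166 mm), its axis 42 mm from the spindle's. It revolves freely on its pin, so a gripper that does not turn can lead it round in a circle. Origin at its foot. With the valve shut it stands straight in front of the spindle (unit's -x)
- handle_grip (a point): centre of the upright handle, 23 mm above its foot (z = 147 mm), where to pinch it from above
- tumbler: clear drinking glass, 81 mm wide, 93 mm tall, standing under the filter's spout; origin at the centre of its underside. Leave alone
- salt_shaker: salt shaker, 44 mm wide, 90 mm tall, on the worktop in front of the filter, to the right; origin under its centre. Leave alone
- lemon: lemon, about 72 x 55 x 56 mm, on the worktop in front to the right; origin under its centre. Leave alone
- garlic: garlic bulb, about 50 mm, near the lemon; origin under its centre. Leave alone
- oil_bottle: square glass oil bottle, 61 mm wide, 268 mm tall, standing to the left of the filter; origin under its centre. Leave alone
- mug: mug with a handle, 81 mm wide (113 mm with its handle), 101 mm tall, at the left; origin under its centre. Leave alone
- notebook: closed notebook, 210 x 152 x 13 mm, flat on the worktop near the robot, at the left; origin under its centre. Leave alone
- moka_pot: stove-top coffee pot, 98 x 155 mm, 174 mm tall, on the hob; origin under it. Leave alone

How it is judged:
On the way, in this order (a step that is already met when the one before it is completed fails the run):
1. the cover is open and rests on its stop, let go (value of joint cover above 1.7 rad and contact force between the fingers and cover below 0.5 N), for 0.2 s.
2. the valve is fully shut against its stop (value of joint wheel below 0.12 rad), for 0.1 s.
At the end, for the whole second after the job is handed in: The valve stands two turns open from its stop (12.57 rad, within 0.25 rad, about 14 degrees) and still; the cover rests open on its stop (over 1.70 rad); the upright handle is between the fingers (the TCP within 25 mm of its centre) and gripped with more than 5 N (value of joint wheel between 12.316 and 12.816 rad and velocity of joint wheel between -0.1 and 0.1 rad/s and value of joint cover above 1.7 rad and contact force between the fingers and wheel_handle above 5 N and distance between the grasp point and handle_grip below 0.025 m); the arm keeps its last pose, push and grip.
It fails at once if a thing standing round the filter is pushed more than 3 cm from its place or tipped over (distance of any of tumbler, salt_shaker, lemon, garlic, oil_bottle, mug, notebook, moka_pot from where it was at the start of the episode above 0.03 m or angle between any of tumbler, salt_shaker, oil_bottle, mug, moka_pot's own z axis and vertical above 0.6 rad).
It also fails if it takes over 72 s, if anything falls off the work surface, if the arm or the gripper's body presses on something with over 40 N, if the wrist force passes 120 N, or if a joint passes its speed limit or range.

## Working session

There is one attempt and no reset: what is moved stays moved. The work goes in short steps, Python scripts to look and compute and a shell command to move; the robot and the scene stay as the last step left them, time stands still between calls to the robot, and variables do not carry over. Pictures are saved under pics/ and viewed, about 8 in all and at most 12, crops included, and the job is handed in when it is done.

```bash
ls; mkdir -p pics; python3 - <<'E'
from bench import r
import cv2,numpy as np
o=r.get_obs(); print(o)
a=r.camera("scene");b=r.camera("top")
cv2.imwrite("pics/scene.png",a);cv2.imwrite("pics/top.png",b)
for n in("scene","top"):
  p=r.camera_params(n);print(n,p)
E
```

```text
pics
{'time_s': 0.0, 'joint_pos': array([ 1.2359916 ,  0.39921002,  0.04501794,  1.5378863 , -0.01868199,
        1.20690414, -0.05071507]), 'qd': array([ 1.74624958e-03, -2.50121291e-03, -2.37434318e-04,  1.71363293e-03,
       -9.99702855e-05, -5.41720546e-04, -3.45329480e-04]), 'joint_torque': array([ 3.16566011e-04, -4.75124788e+01,  1.36490520e+00, -2.54215032e+01,
        1.16906053e-02,  9.45338979e-03,  6.01499778e-06]), 'tool_pos': array([ 0.15174283, -0.63141945,  0.24894867]), 'eef_rot': array([ 9.93050132e-01,  1.17687930e-01, -1.90259055e-04, -9.75041923e-04]), 'contact_force': array([-0.23442697,  0.15716324,  0.65030267]), 'torque': array([0.0264617 , 0.02377893, 0.0240227 ]), 'width': 0.9993503675909179}
scene {'fx': 422.3231082559277, 'fy': 422.3231082559277, 'cx': 254.64358837947265, 'cy': 185.71837059911167, 'k1': -0.015140256461281518, 'view': array([[ 0.74236863, -0.66978995,  0.01643921, -0.32061266],
       [ 0.30479116,  0.35946558,  0.88197894, -0.24395565],
       [-0.59664996, -0.64974297,  0.47100202, -1.08946271],
       [ 0.        ,  0.        ,  0.        ,  1.        ]])}
top {'fx': 364.11472044489255, 'fy': 364.11472044489255, 'cx': 254.56714515864303, 'cy': 189.77501632924753, 'k1': -0.015006794971265497, 'view': array([[ 0.00557248, -0.99982329, -0.01795369,  0.06126211],
       [ 0.99216513,  0.00328716,  0.12489014, -0.46155216],
       [-0.12480906, -0.01850898,  0.99200812, -1.40270833],
       [ 0.        ,  0.        ,  0.        ,  1.        ]])}
```

View pics/scene.png

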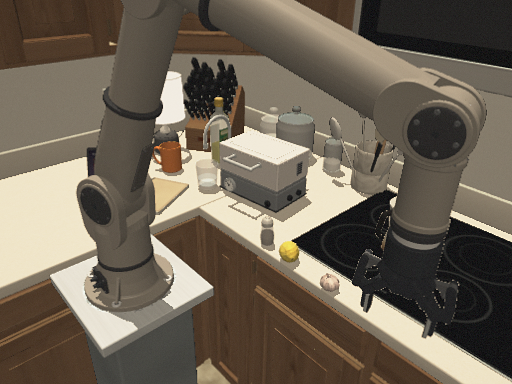

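View pics/top.png

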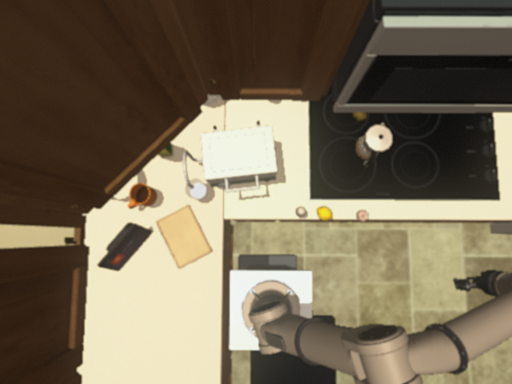

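The scene view shows the filter with its cover shut at about (262,165) and the bar handle at about (240,162). In the top view the cover is at about (238,152) and the handle at about (247,185).

```bash
cat > h.py <<'E'
import cv2,numpy as np
from scipy.spatial.transform import Rotation as R
def ray(p,uv):
    d=np.array([(uv[0]-p['cx'])/p['fx'],(uv[1]-p['cy'])/p['fy']]); s=d.copy()
    for _ in range(8): s=d/(1+p['k1']*(s@s))
    V=p['view']; Rm=V[:3,:3]; c=-Rm.T@V[:3,3]
    return c,Rm.T@np.array([s[0],-s[1],-1.])
def onz(p,uv,z):
    c,d=ray(p,uv); return c+d*(z-c[2])/d[2]
def proj(p,X):
    q=p['view'][:3,:3]@np.array(X)+p['view'][:3,3]; s=np.array([q[0],-q[1]])/-q[2]; s=s*(1+p['k1']*(s@s))
    return s*[p['fx'],p['fy']]+[p['cx'],p['cy']]
def unit(o,yaw,v):
    c,s=np.cos(yaw),np.sin(yaw); return np.array([o[0]+c*v[0]-s*v[1],o[1]+s*v[0]+c*v[1],v[2]])
E
python3 - <<'E'
import cv2,numpy as np
a=cv2.imread("pics/scene.png")[80:230,180:330];b=cv2.imread("pics/top.png")[110:210,170:300]
A=cv2.resize(a,None,fx=3.5,fy=3.5,interpolation=cv2.INTER_CUBIC)
B=cv2.resize(b,None,fx=6,fy=6,interpolation=cv2.INTER_CUBIC)
cv2.imwrite("pics/top2.png",B)
E
```

```text
(no output)
```

View pics/top2.png

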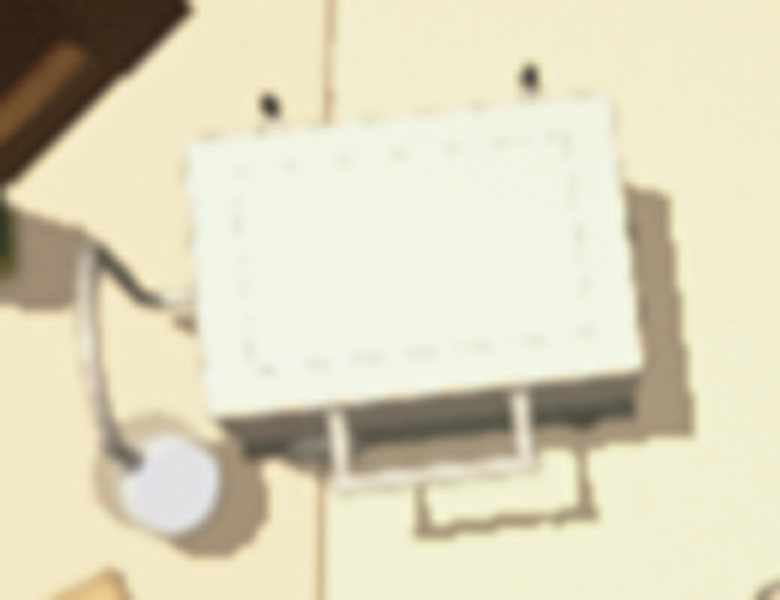

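The crop shows the cover's top corners at (188,143), (607,97), (640,372) and (212,415), and the bar's ends at (338,483) and (530,463). The tumbler under the spout is at (170,485).

```bash
python3 - <<'E'
from bench import r
from h import *
p=r.camera_params("top"); f=lambda x,y:np.array([170+(x+.5)/6-.5,110+(y+.5)/6-.5])
C=[onz(p,f(*q),.183)[:2] for q in[(188,143),(607,97),(640,372),(212,415)]]
H=[onz(p,f(*q),.157)[:2] for q in[(338,483),(530,463)]]
C=np.array(C);print(C,np.mean(C,0),H,np.mean(H,0))
for a,b in((C[1],C[0]),(C[2],C[3]),(H[1],H[0])): d=b-a; print(np.hypot(*d), np.arctan2(-d[0],d[1]))
for a,b in((C[3],C[0]),(C[2],C[1])): d=b-a; print(np.hypot(*d), np.arctan2(d[1],d[0]))
E
```

```text
[[ 0.64526475  0.25424262]
 [ 0.67359865  0.00368846]
 [ 0.50688365 -0.01567869]
 [ 0.48062277  0.23604151]] [0.57659246 0.11957347] [array([0.4437779 , 0.16366901]), array([0.45619781, 0.04899114])] [0.44998786 0.10633007]
0.2521511374124219 0.11260656500225295
0.25308632964455585 0.10394961812282004
0.11534847307815692 0.10788206755195438
0.1656449834532277 0.11010257399247121
0.16783616941503335 0.11565082224570775
```

```bash
cat >> h.py <<'E'
def sim(pos,q,rows,show=1):
    P=np.array(pos);Q=R.from_quat(q)
    for i,w in enumerate(rows):
        P=P+Q.apply(np.array(w[:3])/100);Q=Q*R.from_rotvec(np.radians(w[3:6]))
        if show and i%show==show-1: print(P.round(3),(R.from_rotvec([0,0,0])*Q).apply([1,0,0]).round(3))
    return P,Q
def rel(pos,q,tp,TQ):
    Q=R.from_quat(q)
    return (Q.inv().apply(np.array(tp)-pos)*100).round(2), np.degrees((Q.inv()*TQ).as_rotvec()).round(2)
O=np.array([.578,.120]);YAW=.11
def tool(tip=0,yaw=YAW):  # tool x along unit y, pointing down, tipped forward by tip rad
    x=np.array([-np.sin(yaw),np.cos(yaw),0]);f=np.array([np.cos(yaw),np.sin(yaw),0])
    z=np.sin(tip)*f-np.cos(tip)*np.array([0,0,1]); return R.from_matrix(np.c_[x,np.cross(z,x),z])
E
python3 - <<'E'
from bench import r
from h import *
o=r.get_obs()
P,Q=sim(o['tool_pos'],o['eef_rot'],[[4.5,-1,0,0,0,-4.4,.42]]*19,3)
T=unit(O,YAW,[-.130,0,.27]);print(T,rel(P,Q.as_quat(),T,tool()), rel(o['tool_pos'],o['eef_rot'],T,tool()))
E
```

```text
[ 0.271 -0.562  0.249] [0.893 0.45  0.   ]
[ 0.371 -0.466  0.249] [0.767 0.642 0.001]
[ 0.446 -0.351  0.249] [0.6   0.8   0.001]
[ 0.493 -0.221  0.25 ] [0.402 0.916 0.001]
[ 0.509 -0.084  0.25 ] [0.182 0.983 0.002]
[0.494 0.053 0.25 ] [-0.047  0.999  0.002]
[0.44878571 0.10572882 0.27      ] (array([ 1.21, -3.18, -1.99]), array([-0.02, -0.1 ,  0.82])) (array([ 46.11, -64.74,  -1.99]), array([-9.000e-02, -6.000e-02, -8.278e+01]))
```

```bash
python3 -m pendant '[[[4.5,-1,0,0,0,-4.4,0.42],[4.5,-1,0,0,0,-4.4,0.42],[4.5,-1,0,0,0,-4.4,0.42],[4.5,-1,0,0,0,-4.4,0.42],[4.5,-1,0,0,0,-4.4,0.42],[4.5,-1,0,0,0,-4.4,0.42],[4.5,-1,0,0,0,-4.4,0.42],[4.5,-1,0,0,0,-4.4,0.42],[4.5,-1,0,0,0,-4.4,0.42],[4.5,-1,0,0,0,-4.4,0.42],[4.5,-1,0,0,0,-4.4,0.42],[4.5,-1,0,0,0,-4.4,0.42]]]' && python3 - <<'E'
from bench import r
from h import *
o=r.get_obs()
print(rel(o['tool_pos'],o['eef_rot'],unit(O,YAW,[-.130,0,.27]),tool()),o['joint_pos'].round(2))
E
```

```text
time_s: 1.3
tool_pos: [0.4938, -0.2197, 0.2497]
eef_rot: [0.836, 0.548, -0.0, -0.0]
contact_force: [1.9, -0.5, 0.5]
width: 0.422
(array([ 28.05, -17.1 ,  -2.03]), array([-1.00e-02, -0.00e+00, -2.98e+01])) [ 0.65  0.22 -0.36  1.79  0.08  1.15 -0.15]
```

```bash
python3 -m pendant '[[[4.5,-1.3,-0.3,0,0,-4.26,0.42],[4.5,-1.3,-0.3,0,0,-4.26,0.42],[4.5,-1.3,-0.3,0,0,-4.26,0.42],[4.5,-1.3,-0.3,0,0,-4.26,0.42],[4.5,-1.3,-0.3,0,0,-4.26,0.42],[4.5,-1.3,-0.3,0,0,-4.26,0.42],[4.5,-1.3,-0.3,0,0,-4.26,0.42],[0,0,0,0,0,0,0.42]]]' && python3 - <<'E'
from bench import r
from h import *
o=r.get_obs()
print(rel(o['tool_pos'],o['eef_rot'],unit(O,YAW,[-.130,0,.27]),tool()),o['joint_pos'].round(2))
p=r.camera_params("wrist");im=r.camera("wrist");cv2.imwrite("pics/w1.png",im)
import pickle;pickle.dump(p,open("pics/w1.pkl","wb"))
for y in(-.05,0,.05): print(proj(p,unit(O,YAW,[-.13,y,.157])))
E
```

```text
time_s: 2.1
tool_pos: [0.4616, 0.1088, 0.2717]
eef_rot: [0.663, 0.748, 0.001, -0.001]
contact_force: [0.3, 0.3, 0.5]
width: 0.421
(array([-0.15, -1.31,  0.16]), array([ 0.04, -0.14,  0.57])) [ 0.31  0.09 -0.67  1.9   0.06  1.17 -0.26]
[235.99804814 259.6463684 ]
[235.67539397 199.26766462]
[235.30088459 131.25014485]
```

View pics/w1.png

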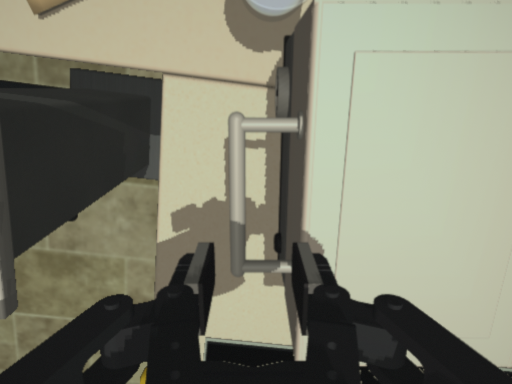

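The bar lies at column 237, rows 124–267, against a predicted 235.6 with its middle at row 199, so the estimate is within about 1 mm. I'll go down and grip.

```bash
python3 -m pendant '[[[-0.15,-1.2,0,0,0,0.57,0.42],[0,0,3,0,0,0,0.42],[0,0,3,0,0,0,0.42],[0,0,3,0,0,0,0.42],[0,0,2.5,0,0,0,0.42],[0,0,0,0,0,0,0.42],[0,0,0,0,0,0,0],[0,0,0,0,0,0,0],[0,0,0,0,0,0,0],[0,0,0,0,0,0,0],[0,0,0,0,0,0,0]]]' && python3 - <<'E'
from bench import r
from h import *
o=r.get_obs()
O2=O+[.001,0]
print(rel(o['tool_pos'],o['eef_rot'],unit(O2,YAW,[-.130,0,.157]),tool()))
def pose(t):
    a=np.arctan2(72,220)+t; rr=np.hypot(.22,.072)
    return unit(O2,YAW,[.09-rr*np.cos(a),0,.085+rr*np.sin(a)]),tool(np.radians(40)*t/1.26)
n=24;ts=np.linspace(0,1.26,n+1)
for a,b in zip(ts[:-1],ts[1:]):
    A,QA=pose(a);B,_=pose(b);QB=pose(b)[1];print(rel(A,QA.as_quat(),B,QB))
E
```

```text
time_s: 3.25
tool_pos: [0.4511, 0.0975, 0.157]
eef_rot: [0.672, 0.74, -0.002, 0.0]
contact_force: [-5.2, -1.6, 3.8]
width: 0.118
(array([ 0.83, -0.05, -0.01]), array([-0.12,  0.13, -0.76]))
(array([ 0.  ,  0.41, -1.14]), array([-1.67, -0.  ,  0.  ]))
(array([-0.  ,  0.5 , -1.11]), array([-1.67,  0.  ,  0.  ]))
(array([ 0.  ,  0.59, -1.06]), array([-1.67,  0.  ,  0.  ]))
(array([-0.  ,  0.67, -1.01]), array([-1.67, -0.  , -0.  ]))
(array([-0.  ,  0.75, -0.95]), array([-1.67,  0.  ,  0.  ]))
(array([ 0.  ,  0.83, -0.89]), array([-1.67, -0.  ,  0.  ]))
(array([-0.  ,  0.9 , -0.82]), array([-1.67,  0.  , -0.  ]))
(array([ 0.  ,  0.96, -0.74]), array([-1.67,  0.  , -0.  ]))
(array([ 0.  ,  1.02, -0.66]), array([-1.67, -0.  , -0.  ]))
(array([-0.  ,  1.07, -0.58]), array([-1.67, -0.  ,  0.  ]))
(array([ 0.  ,  1.11, -0.49]), array([-1.67,  0.  ,  0.  ]))
(array([ 0.  ,  1.15, -0.39]), array([-1.67,  0.  ,  0.  ]))
(array([ 0.  ,  1.18, -0.3 ]), array([-1.67,  0.  , -0.  ]))
(array([-0. ,  1.2, -0.2]), array([-1.67, -0.  ,  0.  ]))
(array([ 0.  ,  1.21, -0.1 ]), array([-1.67,  0.  , -0.  ]))
(array([-0.  ,  1.22, -0.01]), array([-1.67, -0.  ,  0.  ]))
(array([0.  , 1.21, 0.09]), array([-1.67, -0.  ,  0.  ]))
(array([-0.  ,  1.2 ,  0.19]), array([-1.67,  0.  ,  0.  ]))
(array([0.  , 1.18, 0.29]), array([-1.67,  0.  , -0.  ]))
(array([0.  , 1.15, 0.38]), array([-1.67, -0.  , -0.  ]))
(array([0.  , 1.12, 0.48]), array([-1.67, -0.  ,  0.  ]))
(array([0.  , 1.07, 0.57]), array([-1.67,  0.  , -0.  ]))
(array([-0.  ,  1.03,  0.65]), array([-1.67, -0.  ,  0.  ]))
(array([0.  , 0.97, 0.73]), array([-1.67,  0.  ,  0.  ]))
```

```bash
python3 -m pendant '[[[0,0.4,-1.14,-1.67,0,0,0],[0,0.5,-1.1,-1.67,0,0,0],[0,0.6,-1.06,-1.67,0,0,0],[0,0.67,-1,-1.67,0,0,0],[0,0.75,-0.95,-1.67,0,0,0],[0,0.83,-0.89,-1.67,0,0,0],[0,0.9,-0.82,-1.67,0,0,0],[0,0.96,-0.74,-1.67,0,0,0],[0,1.02,-0.66,-1.67,0,0,0],[0,1.07,-0.58,-1.67,0,0,0],[0,1.11,-0.49,-1.67,0,0,0],[0,1.15,-0.4,-1.67,0,0,0]]]'; python3 - <<'E'
from bench import r
from h import *
o=r.get_obs();p=o['tool_pos'];H=unit(O+[.001,0],YAW,[.09,0,.085]);d=p-H
x=d[0]*np.cos(YAW)+d[1]*np.sin(YAW);print("r,theta",np.hypot(x,d[2]),np.arctan2(d[2],-x)-np.arctan2(72,220),o['contact_force'],o['torque'],o['joint_pos'].round(2))
E
```

```text
time_s: 4.45
tool_pos: [0.5361, 0.1074, 0.2751]
eef_rot: [0.661, 0.729, 0.13, 0.119]
contact_force: [-8.8, -0.6, 5.7]
width: 0.113
r,theta 0.23260848629227013 0.6404644155047082 [-8.78149167 -0.6160205   5.71214367] [-0.21141319  1.81628375  0.13076749] [ 0.33  0.03 -0.65  1.99  0.14  0.79 -0.31]
```

```bash
python3 -m pendant '[[[0,1.18,-0.3,-1.67,0,0,0],[0,1.2,-0.2,-1.67,0,0,0],[0,1.21,-0.1,-1.67,0,0,0],[0,1.22,0,-1.67,0,0,0],[0,1.21,0.09,-1.67,0,0,0],[0,1.2,0.19,-1.67,0,0,0],[0,1.18,0.29,-1.67,0,0,0],[0,1.15,0.38,-1.67,0,0,0],[0,1.12,0.48,-1.67,0,0,0],[0,1.07,0.57,-1.67,0,0,0],[0,1.03,0.65,-1.67,0,0,0],[0,0.97,0.73,-1.67,0,0,0]]]'; python3 - <<'E'
from bench import r
from h import *
o=r.get_obs();p=o['tool_pos'];H=unit(O+[.001,0],YAW,[.09,0,.085]);d=p-H
x=d[0]*np.cos(YAW)+d[1]*np.sin(YAW);print("r,theta",np.hypot(x,d[2]),np.arctan2(d[2],-x)-np.arctan2(72,220),o['contact_force'],o['torque'],o['joint_pos'].round(2))
E
```

```text
time_s: 5.65
tool_pos: [0.6739, 0.1229, 0.3171]
eef_rot: [0.629, 0.696, 0.257, 0.231]
contact_force: [0.4, 4.4, -2.0]
width: 0.115
r,theta 0.23213905172741772 1.2744737448204917 [ 0.4167753   4.36737632 -2.02540345] [0.35178254 0.78794981 0.78628665] [ 0.26  0.13 -0.61  1.93  0.5   0.46 -0.59]
```

```bash
python3 -m pendant '[[[0,0,0,0,0,0,0.6],[0,0.3,0,0,0,0,0.6],[0,0.3,-1,0,0,0,0.6],[0,0,-2,0,0,0,0.6],[0,0,-3,0,0,0,0.6],[0,-2,-2,2,0,0,0.6],[0,-4,0,4,0,0,0.6],[0,-4,0,4,0,0,0.6],[0,-4,0,4,0,0,0.6],[0,0,0,0,0,0,0.6],[0,0,0,0,0,0,0.6]]]'; python3 - <<'E'
from bench import r
from h import *
o=r.get_obs();print(o['joint_pos'].round(2))
p=r.camera_params("wrist");cv2.imwrite("pics/w2.png",cv2.resize(np.hstack([r.camera("wrist")]),None,fx=1,fy=1))
E
```

```text
time_s: 6.75
tool_pos: [0.5125, 0.1038, 0.3017]
eef_rot: [0.655, 0.721, 0.168, 0.153]
contact_force: [0.1, 0.2, 1.2]
width: 0.602
[ 0.33 -0.11 -0.62  2.07  0.04  0.71 -0.23]
```

View pics/w2.png

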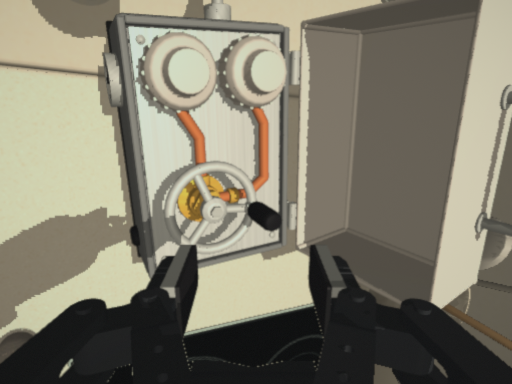

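The cover is open and sinking back. The black handle's foot is at about (250,207) and its top at about (268,217), toward the back of the wheel.

```bash
python3 - <<'E'
from bench import r
from h import *
O2=O+[.001,0]
p=r.camera_params("wrist");ax=unit(O2,YAW,[-.022,-.045,.147])
im=cv2.imread("pics/w2.png");m=(im.max(2)<45).astype(np.uint8);m[250:]=0;m[:,:240]=0;m[:,300:]=0;m[:190]=0
n,l,s,c=cv2.connectedComponentsWithStats(m);k=1+np.argmax(s[1:,4]);print(s[k],c[k])
print("rim centre",proj(p,unit(O2,YAW,[-.022,-.045,.123])))
X=onz(p,c[k],.147);d=X-ax;print(X,np.hypot(*d[:2]),(np.arctan2(d[1],d[0])-YAW-np.pi)%(2*np.pi))
for w in(2.6,2.8,3.,3.2): print(w,[proj(p,unit(O2,YAW,[-.022-.042*np.cos(w),-.045-.042*np.sin(w),z])).round(0) for z in(.124,.147,.166)])
o=r.get_obs();print(rel(o['tool_pos'],o['eef_rot'],[X[0],X[1],.21],tool()))
E
```

```text
[248 202  33  28 587] [264.17546848 215.82964225]
rim centre [213.57564559 211.06740469]
[0.60450243 0.07316907 0.147     ] 0.04243059380702012 3.038951119295086
2.6 [array([248., 225.]), array([259., 234.]), array([268., 241.])]
2.8 [array([251., 218.]), array([262., 226.]), array([271., 233.])]
3.0 [array([253., 210.]), array([264., 217.]), array([273., 224.])]
3.2 [array([253., 202.]), array([264., 209.]), array([274., 216.])]
(array([-3.96,  3.82, 12.15]), array([26.29,  0.18, -0.78]))
```

```bash
python3 -m pendant '[[[0,0,0,6.57,0,0,0.6],[0,0,0,6.57,0,0,0.6],[0,0,0,6.57,0,0,0.6],[0,0,0,6.57,0,-0.7,0.6],[-1,2.2,2.3,0,0,0,0.6],[-1,2.2,2.3,0,0,0,0.6],[-1,2.2,2.3,0,0,0,0.6],[-1,2.2,2.3,0,0,0,0.6],[0,0,0,0,0,0,0.6],[0,0,0,0,0,0,0.6]]]'; python3 - <<'E'
from bench import r
from h import *
O2=O+[.001,0]
o=r.get_obs();print(o['joint_pos'].round(2),rel(o['tool_pos'],o['eef_rot'],[.6045,.0732,.147],tool()))
p=r.camera_params("wrist");im=r.camera("wrist");s=r.camera("scene")
for w in(2.8,3.04,3.2): print(w,[proj(p,unit(O2,YAW,[-.022-.042*np.cos(w),-.045-.042*np.sin(w),z])).round(0) for z in(.124,.147,.166)])
cv2.imwrite("pics/w3.png",np.hstack([im[:,120:400],cv2.resize(s[60:250,160:350],(384,384))]))
E
```

```text
time_s: 7.8
tool_pos: [0.6041, 0.0738, 0.2078]
eef_rot: [0.668, 0.744, -0.001, -0.001]
contact_force: [0.1, 0.3, -0.4]
width: 0.601
[ 0.26  0.41 -0.59  1.67  0.25  1.14 -0.29] (array([-0.07,  0.05,  6.08]), array([-0.2 , -0.03, -0.13]))
2.8 [array([250., 226.]), array([250., 241.]), array([250., 257.])]
3.04 [array([254., 212.]), array([254., 226.]), array([254., 240.])]
3.2 [array([254., 203.]), array([254., 216.]), array([254., 229.])]
```

View pics/w3.png

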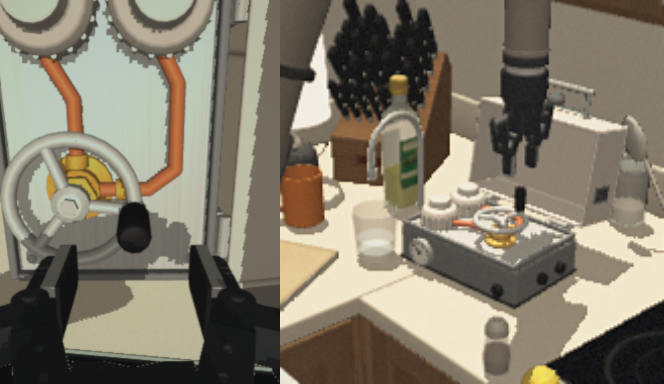

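The handle's top shows at about (253,240), as predicted for 3.04 rad, and it is centred between the open fingers. The cover stands open. I'll go down, grip, and give the cover time to settle.

```bash
python3 -m pendant '[[[-0.07,0.05,2,0,0,0,0.6],[0,0,2,0,0,0,0.6],[0,0,2,0,0,0,0.6],[0,0,0,0,0,0,0.6],[0,0,0,0,0,0,0],[0,0,0,0,0,0,0],[0,0,0,0,0,0,0],[0,0,0,0,0,0,0],[0,0,0,0,0,0,0],[0,0,0,0,0,0,0],[0,0,0,0,0,0,0],[0,0,0,0,0,0,0]]]'; python3 -m pendant '[[[0,0,0,0,0,0,0],[0,0,0,0,0,0,0],[0,0,0,0,0,0,0],[0,0,0,0,0,0,0],[0,0,0,0,0,0,0],[0,0,0,0,0,0,0],[0,0,0,0,0,0,0],[0,0,0,0,0,0,0],[0,0,0,0,0,0,0],[0,0,0,0,0,0,0],[0,0,0,0,0,0,0],[0,0,0,0,0,0,0]]]'
cat >> h.py <<'E'
AX=unit(O+[.001,0],YAW,[-.022,-.045,.147])
def status(r):
    o=r.get_obs();d=o['tool_pos']-AX
    print("radius %.4f wheel(mod 2pi) %.3f z %.3f"%(np.hypot(*d[:2]),(np.arctan2(d[1],d[0])-YAW-np.pi)%(2*np.pi),o['tool_pos'][2]),o['contact_force'].round(1),o['width'].round(3),o['time_s'])
    return o
def circ(w0,w1,n):  # rows (dx,dy) cm, tool x=unit y, tool y=unit x
    w=np.linspace(w0,w1,n+1);x=-4.2*np.cos(w);y=-4.2*np.sin(w)
    print(w[1:].round(2));print(np.c_[np.diff(y),np.diff(x)].round(2).tolist())
E
python3 - <<'E'
from bench import r
from h import *
o=status(r)
s=r.camera("scene");cv2.imwrite("pics/s4.png",s)
p=r.camera_params("scene")
for t in(1.6,1.745):
  a=np.arctan2(72,220)+t;print(t,[proj(p,unit(O+[.001,0],YAW,[.09-.231*np.cos(a),y,.085+.231*np.sin(a)])).round(1) for y in(-.05,.05)])
print(((s[80:130,240:340].astype(int)).max(2)).shape)
w=(o['tool_pos']-AX);circ(3.04,0,9);circ(0,4*np.pi,36)
E
```

```text
time_s: 9.1
tool_pos: [0.6045, 0.0739, 0.1504]
eef_rot: [0.667, 0.745, -0.001, 0.0]
contact_force: [-1.5, -0.4, 7.3]
width: 0.215
time_s: 10.3
tool_pos: [0.6045, 0.0739, 0.1504]
eef_rot: [0.667, 0.745, -0.001, 0.0]
contact_force: [-2.1, -0.1, 7.5]
width: 0.212Traceback (most recent call last):
  File "<stdin>", line 3, in <module>
  File "h.py", line 31, in status
    print("radius %.4f wheel(mod 2pi) %.3f z %.3f"%(np.hypot(*d[:2]),(np.arctan2(d[1],d[0])-YAW-np.pi)%(2*np.pi),o['tool_pos'][2]),o['contact_force'].round(1),o['width'].round(3),o['time_s'])
                                                                                                                                                               ^^^^^^^^^^^^^^^^
AttributeError: 'float' object has no attribute 'round'
```

```bash
sed -i "s/o\['width'\].round(3)/round(float(o['width']),3)/" h.py; python3 -m pendant '[[[0,0,-0.2,0,0,0,0],[0,0,-0.2,0,0,0,0],[0,0,0,0,0,0,0]]]'; python3 - <<'E'
from bench import r
from h import *
o=status(r)
s=r.camera("scene")
p=r.camera_params("scene")
for t in(1.6,1.745):
  a=np.arctan2(72,220)+t;print(t,[proj(p,unit(O+[.001,0],YAW,[.09-.231*np.cos(a),y,.085+.231*np.sin(a)])).round(1) for y in(-.05,.05)])
cv2.imwrite("pics/s4.png",cv2.resize(s[70:200,220:350],None,fx=4.5,fy=4.5))
circ(3.04,0,9);circ(0,2*np.pi,18)
E
```

```text
time_s: 10.6
tool_pos: [0.6043, 0.0737, 0.1507]
eef_rot: [0.667, 0.745, -0.0, -0.001]
contact_force: [6.1, 2.6, -12.7]
width: 0.214
radius 0.0423 wheel(mod 2pi) 3.052 z 0.151 [  6.1   2.6 -12.7] 0.214 10.6
1.6 [array([307.8, 103.3]), array([284.9,  97.4])]
1.745 [array([312.5, 105.2]), array([289.9,  99.4])]
[2.7  2.36 2.03 1.69 1.35 1.01 0.68 0.34 0.  ]
[[-1.36, -0.38], [-1.16, -0.81], [-0.83, -1.15], [-0.4, -1.35], [0.07, -1.41], [0.53, -1.31], [0.94, -1.06], [1.23, -0.69], [1.39, -0.24]]
[0.35 0.7  1.05 1.4  1.75 2.09 2.44 2.79 3.14 3.49 3.84 4.19 4.54 4.89
 5.24 5.59 5.93 6.28]
[[-1.44, 0.25], [-1.26, 0.73], [-0.94, 1.12], [-0.5, 1.37], [0.0, 1.46], [0.5, 1.37], [0.94, 1.12], [1.26, 0.73], [1.44, 0.25], [1.44, -0.25], [1.26, -0.73], [0.94, -1.12], [0.5, -1.37], [0.0, -1.46], [-0.5, -1.37], [-0.94, -1.12], [-1.26, -0.73], [-1.44, -0.25]]
```

View pics/s4.png

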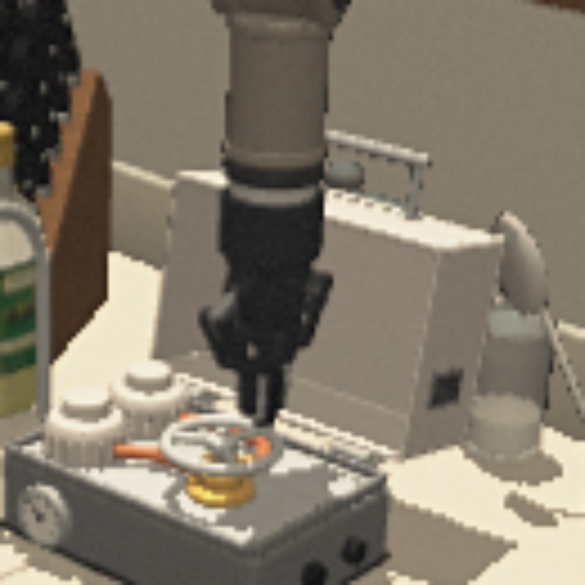

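The bar's right end is at full-frame (315,105), against (312.5,105.2) predicted for 1.745 rad, so the cover rests on its stop. The handle is gripped, so I'll turn it clockwise to shut.

```bash
python3 -m pendant '[[[-1.36,-0.38,0.25,0,0,0,0],[-1.16,-0.81,0,0,0,0,0],[-0.83,-1.15,0,0,0,0,0],[-0.4,-1.35,0,0,0,0,0],[0.07,-1.41,0,0,0,0,0],[0.53,-1.31,0,0,0,0,0],[0.94,-1.06,0,0,0,0,0],[1.23,-0.69,0,0,0,0,0],[1.39,-0.24,0,0,0,0,0],[0.3,0,0,0,0,0,0],[0,0,0,0,0,0,0],[0,0,0,0,0,0,0]]]'; python3 -c "
from bench import r
from h import *
status(r)"
```

```text
time_s: 11.85
tool_pos: [0.5206, 0.0703, 0.1505]
eef_rot: [0.668, 0.744, -0.001, 0.001]
contact_force: [5.8, -2.5, -2.5]
width: 0.211
radius 0.0415 wheel(mod 2pi) 6.236 z 0.150 [ 5.8 -2.5 -2.5] 0.211 11.85
```

```bash
python3 -m pendant '[[[0.3,0,0,0,0,0,0],[0.3,0,0,0,0,0,0],[0,0,0,0,0,0,0],[0,0,0,0,0,0,0]]]'; python3 -c "
from bench import r
from h import *
status(r)"
```

```text
time_s: 12.25
tool_pos: [0.5206, 0.0706, 0.1504]
eef_rot: [0.669, 0.743, -0.004, 0.003]
contact_force: [6.1, -11.5, -1.8]
width: 0.211
radius 0.0415 wheel(mod 2pi) 6.228 z 0.150 [  6.1 -11.5  -1.8] 0.211 12.25
```

The force rose from 2.5 to 11.5 N with no movement, so the valve is hard against its stop. Now I'll open it two turns in three calls of 240 degrees.

```bash
python3 -m pendant '[[[-2.04,0.25,0,0,0,0,0],[-1.26,0.73,0,0,0,0,0],[-0.94,1.12,0,0,0,0,0],[-0.5,1.37,0,0,0,0,0],[0,1.46,0,0,0,0,0],[0.5,1.37,0,0,0,0,0],[0.94,1.12,0,0,0,0,0],[1.26,0.73,0,0,0,0,0],[1.44,0.25,0,0,0,0,0],[1.44,-0.25,0,0,0,0,0],[1.26,-0.73,0,0,0,0,0],[0.94,-1.12,0,0,0,0,0]]]'; python3 -c "
from bench import r
from h import *
status(r)"
```

```text
time_s: 13.45
tool_pos: [0.5807, 0.1129, 0.1504]
eef_rot: [0.668, 0.744, -0.001, 0.001]
contact_force: [4.0, -4.3, 1.5]
width: 0.213
radius 0.0442 wheel(mod 2pi) 4.168 z 0.150 [ 4.  -4.3  1.5] 0.213 13.45
```

```bash
python3 -m pendant '[[[0.5,-1.37,0,0,0,0,0],[0,-1.46,0,0,0,0,0],[-0.5,-1.37,0,0,0,0,0],[-0.94,-1.12,0,0,0,0,0],[-1.26,-0.73,0,0,0,0,0],[-1.44,-0.25,0,0,0,0,0],[-1.44,0.25,0,0,0,0,0],[-1.26,0.73,0,0,0,0,0],[-0.94,1.12,0,0,0,0,0],[-0.5,1.37,0,0,0,0,0],[0,1.46,0,0,0,0,0],[0.5,1.37,0,0,0,0,0]]]'; python3 -c "
from bench import r
from h import *
status(r)"
```

```text
time_s: 14.65
tool_pos: [0.5858, 0.0399, 0.1503]
eef_rot: [0.668, 0.744, -0.004, -0.001]
contact_force: [-6.4, 0.3, 9.0]
width: 0.215
radius 0.0406 wheel(mod 2pi) 2.084 z 0.150 [-6.4  0.3  9. ] 0.215 14.65
```

```bash
python3 -m pendant '[[[0.94,1.12,0,0,0,0,0],[1.26,0.73,0,0,0,0,0],[1.44,0.25,0,0,0,0,0],[1.44,-0.25,0,0,0,0,0],[1.26,-0.73,0,0,0,0,0],[0.94,-1.12,0,0,0,0,0],[0.5,-1.37,0,0,0,0,0],[0,-1.46,0,0,0,0,0],[-0.5,-1.37,0,0,0,0,0],[-0.94,-1.12,0,0,0,0,0],[-1.26,-0.73,0,0,0,0,0],[-1.44,-0.25,0,0,0,0,0]]]'; python3 -m pendant '[[[0,0,0,0,0,0,0],[0,0,0,0,0,0,0],[0,0,0,0,0,0,0]]]';python3 -c "
from bench import r
from h import *
status(r)
cv2.imwrite('pics/end.png',np.hstack([r.camera('wrist')[:,120:400],cv2.resize(r.camera('scene')[70:250,130:350],(469,384))]))"
```

```text
time_s: 15.85
tool_pos: [0.5204, 0.072, 0.1505]
eef_rot: [0.667, 0.745, 0.0, -0.001]
contact_force: [5.2, 6.4, -3.1]
width: 0.216
time_s: 16.15
tool_pos: [0.5206, 0.0703, 0.1504]
eef_rot: [0.668, 0.744, -0.001, 0.0]
contact_force: [5.1, -2.1, 0.7]
width: 0.213
radius 0.0415 wheel(mod 2pi) 6.234 z 0.150 [ 5.1 -2.1  0.7] 0.213 16.15
```

View pics/end.png

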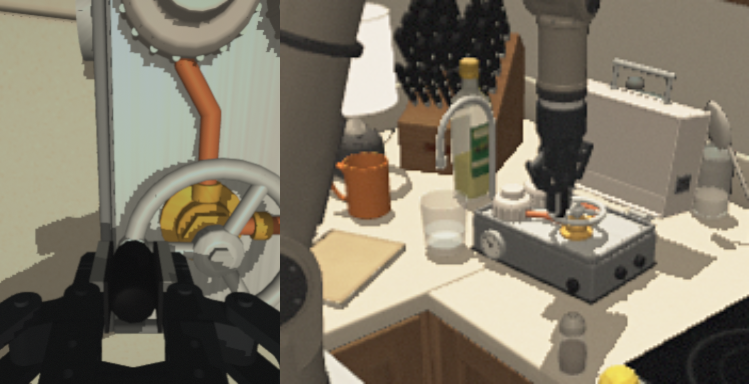

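The handle is still between the fingers and the wheel is back at its stop azimuth, y 0.0703 against 0.0703–0.0706 at the stop. The cover is still open and the things in view are undisturbed. I'll hand the job in.

```bash
python3 -c "
from bench import r
print(r.finish_job())"
```

```text
the job is handed in; nothing more can be done
None
```

The cover is open on its stop, the valve is two full turns off its stop, and the gripper is still holding the upright handle. I handed the job in at about 16 s; no verdict is reported.

- **Cover:** I lifted it to about 1.27 rad and let go, and it sank onto its stop. In the scene picture, the bar's end lay within about 3 pixels of where it should be at 1.745 rad. The last picture shows the cover still open.
- **Shut stop:** I turned the valve clockwise until it would go no further. When I pushed on, the sideways force rose from 2.5 to 11.5 N and the handle stayed put.
- **Two turns:** I then led the handle 720 degrees anticlockwise. It ended 0.3 mm from where it stood against the stop, which is well within the 0.25 rad tolerance. My axis estimate reads the stop itself as about −0.05 rad, a small calibration offset that affects both readings equally.
- **Grip:** The gripper was closed on the 20 mm handle (opening 0.213). The grasp point was about 3 mm higher than planned, at z = 150 mm instead of 147 mm. I didn't measure the grip force on the handle separately.
- **Surroundings:** The things visible in the last picture had not moved noticeably. The garlic and the moka pot were outside that view, so I did not check them at the end.

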